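# Reset the lilac staining timer with the stylus

## Task

Take the blue stylus from its white stand and use its steel pin to press the recessed reset button of the lilac bench timer fully down for a moment. Do not press the button of the orange timer. Then hang the stylus back in the hole of its stand, upright on its collar, and let go.

Things in the scene. Friction and masses are not known exactly. Their poses are not given: they have to be found in the camera images.
- stylus_grip (a point): Loose stylus, ~60 g, hanging upright in its stand. Round blue handle, 18 mm diameter, 60 long; under it a blue collar disc, 46 mm diameter, 6 thick; then a steel pin, 8 mm diameter, 75 long, pointing down. This point: on the axis, in the handle, 28 mm below its top end, 32 above the collar's top face, 38 above its underside, 113 above the pin's tip. z: axis, tip to handle. Any yaw can be gripped.
- stand_hole (a point): White stylus stand, fixed: 80 x 80 mm plate, 6 thick, on four steel legs over a 90 x 90 mm foot. This point: centre of the plate's 28 mm round hole (blue ring round it), level with the plate's top face, 95 mm above the bench; z up. The stylus hangs with its pin through the hole and its collar flat on the plate, its handle point then 38 mm above this point.
- lilac_timer_button_top (a point): Button to press, on the fixed LILAC timer (120 x 100 x 50 mm case; flat top with dark display and, beside it, a white-ringed round well of 28 mm). The button is a black 25 mm disc at the well's bottom, its face 16 mm below the timer's top. This point: centre of that face, moving with it; z up. It goes 6 mm straight down on a spring (2 N at first, 5 N at the bottom) and springs back.
- orange_timer_button_top (a point): The same point on the ORANGE bench timer, which is the same but for its colour: the button to leave alone.
Things that resemble listed ones, but are neither listed nor needed, are in the scene too. Leave any green look-alike of the part that bears lilac_timer_button_top alone. There is more than one size of the part that bears stylus_grip; the job needs the larger.

How it is judged (in metres and radians):
On the way:
1. the lilac timer's button is held at least 4.5 mm down, with the stylus's pin on it (distance of lilac_timer_button_top from where it was at the start of the episode above 0.0045 m and distance between stylus_grip and lilac_timer_button_top below 0.119 m and horizontal distance between stylus_grip and lilac_timer_button_top below 0.035 m), for 0.15 s.
At the end, for the whole second after the job is handed in: The stylus hangs in the stand's hole: its handle's middle within 18 mm of the hole's axis and 33 to 43 mm above the plate's top, upright within 10 degrees; the lilac button has sprung back up to within 1.5 mm (horizontal distance between stylus_grip and stand_hole below 0.018 m and z of stylus_grip in the frame of stand_hole between 0.033 and 0.043 m and angle between stylus_grip's own z axis and vertical below 0.17 rad and distance of lilac_timer_button_top from where it was at the start of the episode below 0.0015 m); the robot touches nothing.
It fails at once if the orange timer's button is pressed (more than 2.5 mm) (distance of orange_timer_button_top from where it was at the start of the episode above 0.0025 m).
It also fails if it takes over 48 s, if anything falls off the work surface, if the arm or the gripper's body presses on something with over 40 N, if the wrist force passes 120 N, or if a joint passes its speed limit or range.

## Robot

A 6-joint arm with a two-finger parallel gripper is mounted at the origin on the work surface. World frame = base frame: x ahead of the robot, y to its left, z up, the work surface at z = 0. Lengths are in m, angles in degrees, forces in N, time in s.
With the tool pointing down it reaches from about 0.375 to 0.9 m from the base axis. Payload 3.1 kg.
Tool frame: the origin (TCP) lies midway between the tips of the shut fingers; the grasp point (between the pads) lies bot.hold_point_z behind it (bot.hold_point_z is the distance from the TCP to the grasp point, in m); z points along the fingers, y is the direction in which the jaws open and shut (so a half turn about z gives the same grasp; the last joint's range is limited). The gripper opens to 87 mm and grips with 3 to 60 N. Pads are 19 mm wide; open, the fingers measure 117 mm over their backs; the gripper's body (75 mm by 190 mm) begins 51 mm behind the grasp point.
Start: joints at [56.236, 30.224, 82.088, -0, 67.689, -10.227], TCP at [0.25, 0.573, 0.223] pointing down, gripper open.
Joint ranges: [-176.69, 176.69], [-43.24, 126.21], [12.49, 139.97], [-82, 262], [0, 151.66], [-163.58, 163.58]. Speed limits (degrees/s): [159.86, 159.86, 180, 180, 180, 180].

## Interface

Orientations are given as a 3x3 rotation matrix whose columns are the frame's x, y, z axes.
In Python, from rig import bot, vision, order gives the robot as it stands. The module is installed in compiled form; this text tells all that it offers.
- The arm moves only by the tool move_arm, never from a script. Its argument "moves" is a list of rows, each an object of numbers: "hand": the finger opening in mm, from 0 to 87; "x", "y", "z": the shift along the tool's x, y, z in units of 25 mm (1.0 is 25 mm); "wx", "wy", "wz": the turn, a rotation vector about the tool's x, y, z in degrees. In form: [{"hand": .., "x": .., "y": .., "z": .., "wx": .., "wy": .., "wz": ..}, ...]. A call has 1 to 20 rows; each row shifts and turns the commanded pose from where the row before left it, along the tool's axes as they then stand; what a row does not reach is not made up. A row lasts 1/10 s, in which the tool goes at most 50 mm and 8.59 degrees, less where a joint would pass 70% of its speed; a pose out of reach is approached as far as the arm can. A call is refused whole if a number of a shift passes 1 or a number of a turn 8.59, either way. A call with a gripper value outside its range is refused whole. The fingers move at their own pace and stop on an object; the grip force is fixed at half the most. Time passes only in rows, so rows that do not move let the fingers close. It gives the time, the measured TCP pose, the force and the opening at its end, in the units of the state.
- bot.read_state(): the state, without advancing time (a new reading comes with each control period).
- vision.capture(name): name is "side" or "top"; returns a dict with "image" (400x640x3 uint8, red, green, blue), "z_map" (400x640 float32, m along the optical axis (not along the pixel's ray), 0 where there is no reading), "fx", "fy", "cx", "cy" (pixels), "pose" (4x4, takes a point from camera to world coordinates). Camera axes: x right, y down, z forward; pixel columns grow to the right and rows downward; lengths in m; the calibration is good to about 2 mm. A picture is of the moment at which its call begins.
- order.hand_in(): hands the job in, once; it reports no verdict.
The state is a dict: "time_s": time; "joint_positions": joint angles; "qvel": joint speeds; "tau": joint torques, N m; "position": TCP position; "tcp_rot": TCP orientation; "force": force on the tool from outside, world axes, zero at the start; "moment": the same for the moment, N m; "opening": opening from 0.0 (shut) to 1.0 (fully open).
Only numpy, scipy, OpenCV 4.12 (cv2) and the standard library are available. Lean on these libraries where they do the work, as an engineer would, in place of code of your own. Each camera call takes 0.05 s, during which the arm holds its last target.

## Working session

There is one attempt and no reset: what is moved stays moved. The work goes in short steps, Python scripts to look and compute and a tool call to move; the robot and the scene stay as the last step left them, time stands still between calls to the robot, and variables do not carry over. Pictures are saved under pics/ and viewed, and the job is handed in when it is done.

Besides the shell and the picture viewer there is one more tool, called after "Call:" as a command line: name --argument value ..., lists and objects as JSON in quotes. move_arm: Moves the arm, as the interface text tells. Its arguments: {"type":"object","properties":{"moves":{"type":"array"}},"required":["moves"]}

```bash
mkdir -p pics; python3 - <<'E'
from rig import bot,vision
import cv2,numpy as np
s=bot.read_state();print({k:np.round(s[k],3).tolist() for k in ('time_s','position','tcp_rot','force','opening')},bot.hold_point_z)
for n in('side','top'):
    c=vision.capture(n);np.savez(f'{n}0.npz',**c)
    cv2.imwrite(f'pics/{n}0.png',c['image'][:,:,::-1]);print(n,c['fx'],c['cx'],c['cy'],np.round(c['pose'],3).tolist())
E
```

```text
{'time_s': 0.0, 'position': [0.249, 0.572, 0.222], 'tcp_rot': [[-0.917, 0.399, -0.001], [0.399, 0.917, -0.002], [0.0, -0.002, -1.0]], 'force': [-0.252, -0.413, 0.91], 'opening': 1.0} 0.0187
side 493.14976562202935 320.1820427322932 197.43284513798562 [[0.872, -0.321, 0.368, 0.138], [-0.488, -0.537, 0.688, -0.594], [-0.023, -0.78, -0.625, 0.655], [0.0, 0.0, 0.0, 1.0]]
top 498.35037799171903 320.57278608583994 195.22618616767497 [[-0.017, -0.997, 0.077, 0.366], [-1.0, 0.018, 0.006, -0.014], [-0.008, -0.077, -0.997, 1.185], [0.0, 0.0, 0.0, 1.0]]
```

View pics/side0.png

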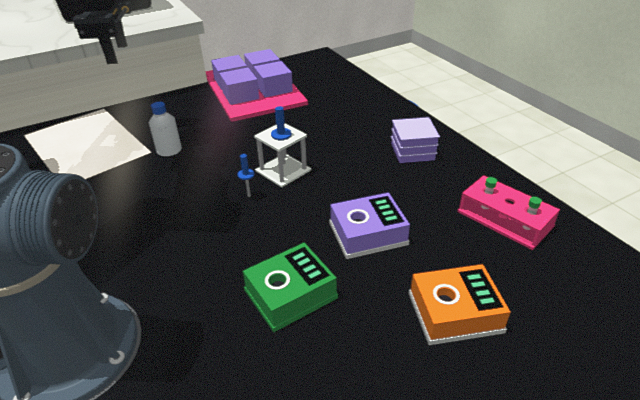

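View pics/top0.png

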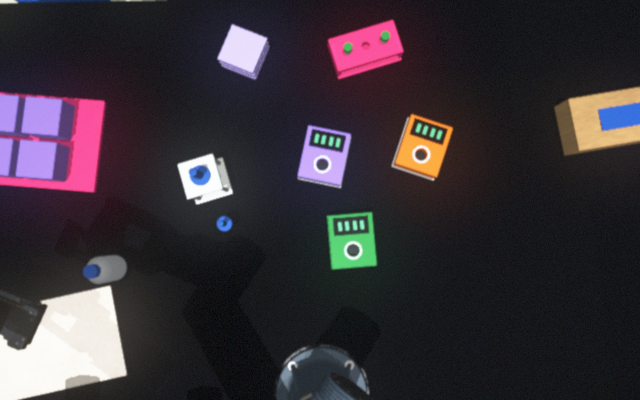

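Candidates, by top-image pixels:
- **Stylus:** (200,174) hangs in the white stand and is the larger one, so it fits. (224,224) is a small loose one with no stand, so it's a look-alike.
- **Timers:** lilac at (322,164) is the target. Orange at (421,154) and green at (353,250) are to be left alone.

Next I'll confirm in enlarged crops and measure.

```bash
cat > h.py <<'E'
import numpy as np,cv2
def load(f): return dict(np.load(f))
def plane(c,u,v,z):
    d=c['pose'][:3,:3]@np.array([(u-c['cx'])/c['fx'],(v-c['cy'])/c['fy'],1]);o=c['pose'][:3,3]
    return o+d*(z-o[2])/d[2]
def ray(c,u,v):
    d=c['pose'][:3,:3]@np.array([(u-c['cx'])/c['fx'],(v-c['cy'])/c['fy'],1]);return c['pose'][:3,3],d/np.linalg.norm(d)
def cloud(c):
    Z=c['z_map'];v,u=np.mgrid[:400,:640]
    P=np.stack([(u-c['cx'])/c['fx']*Z,(v-c['cy'])/c['fy']*Z,Z],-1)@c['pose'][:3,:3].T+c['pose'][:3,3]
    P[Z==0]=np.nan;return P
def proj(c,p):
    q=c['pose'][:3,:3].T@(np.asarray(p)-c['pose'][:3,3]);return c['fx']*q[0]/q[2]+c['cx'],c['fy']*q[1]/q[2]+c['cy']
E
python3 - <<'E'
from h import *
for n,box in (('top',(165,140,365,280)),('side',(225,90,425,260))):
    c=load(n+'0.npz');im=c['image'][:,:,::-1];P=cloud(c)
    x0,y0,x1,y1=box
    cv2.imwrite(f'pics/{n}crop.png',cv2.resize(im[y0:y1,x0:x1],None,fx=3,fy=3,interpolation=cv2.INTER_CUBIC))
    hsv=cv2.cvtColor(im,cv2.COLOR_BGR2HSV)
    for nm,lo,hi in(('blue',(100,150,60),(118,255,255)),('lilac',(119,60,80),(140,255,255)),('white',(0,0,150),(180,60,255))):
        m=cv2.inRange(hsv,lo,hi);k,l,st,ce=cv2.connectedComponentsWithStats(m)
        for i in range(1,k):
            if st[i,4]>40:
                p=P[l==i];print(n,nm,st[i],ce[i].round(1),'med',np.nanmedian(p,0).round(4),'zpct',np.nanpercentile(p[:,2],[5,50,95]).round(4))
E
```

```text
top blue [ 18   0  90   3 177] [56.5  0.6] med [ 1.1688  0.8857 -0.4411] zpct [-0.6317 -0.4411 -0.3977]
top blue [599 103  41  27 795] [619.9 116.2] med [ 0.6186 -0.6856  0.0722] zpct [0.0687 0.0722 0.0755]
top blue [190 166  20  18 233] [199.6 174.8] med [0.4956 0.2538 0.1027] zpct [0.0986 0.1027 0.1622]
top blue [216 216  17  16 201] [223.9 223.5] med [0.3925 0.2102 0.0611] zpct [-1.000e-04  6.110e-02  1.056e-01]
top blue [ 83 266  15  12 137] [ 90. 271.] med [0.2954 0.4846 0.1229] zpct [0.1196 0.1229 0.1258]
top lilac [217  23  53  57 603] [246.6  58.4] med [0.769 0.157 0.024] zpct [-0.0015  0.024   0.0648]
top lilac [   0   95   74   44 2780] [ 35.1 116.8] med [0.6431 0.6396 0.0733] zpct [0.0359 0.0733 0.0777]
top lilac [ 297  124   55   62 1735] [323.4 156.9] med [ 0.542 -0.015  0.05 ] zpct [0.0002 0.05   0.0538]
top lilac [   0  138   68   42 2459] [ 32.6 159.2] med [0.5458 0.6424 0.0734] zpct [0.0378 0.0734 0.0774]
top white [ 0  0 17  3 50] [7.8 1. ] med [ 1.3231  1.2469 -0.7492] zpct [-0.7571 -0.7492 -0.5629]
top white [ 218   25   49   47 1399] [241.8  48.3] med [0.7952 0.1
[... 2400 characters left out ...]
 89] [271.5 163.4] med [0.4854 0.2886 0.0054] zpct [0.0027 0.0054 0.0082]
side white [255 167  56  20 359] [280.8 175. ] med [0.4745 0.2296 0.0053] zpct [0.0027 0.0053 0.0075]
side white [347 209  22  15 149] [357.4 215.8] med [ 0.5279 -0.0102  0.05  ] zpct [0.0476 0.05   0.0519]
side white [330 220  21  36  98] [338.5 237.9] med [ 0.4887 -0.0067  0.0085] zpct [0.0038 0.0085 0.0117]
side white [265 270  25  20 189] [277.1 279.6] med [ 0.33   -0.0791  0.0502] zpct [0.0483 0.0502 0.0522]
side white [433 284  27  20 194] [445.8 294. ] med [ 0.5464 -0.2412  0.0505] zpct [0.0482 0.0505 0.0521]
side white [409 290  97  52 196] [442.  324.6] med [ 0.5155 -0.2696  0.0091] zpct [0.0051 0.0091 0.0112]
```

View pics/topcrop.png

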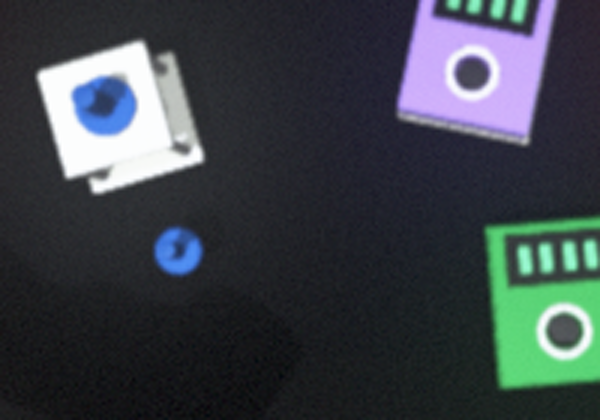

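View pics/sidecrop.png

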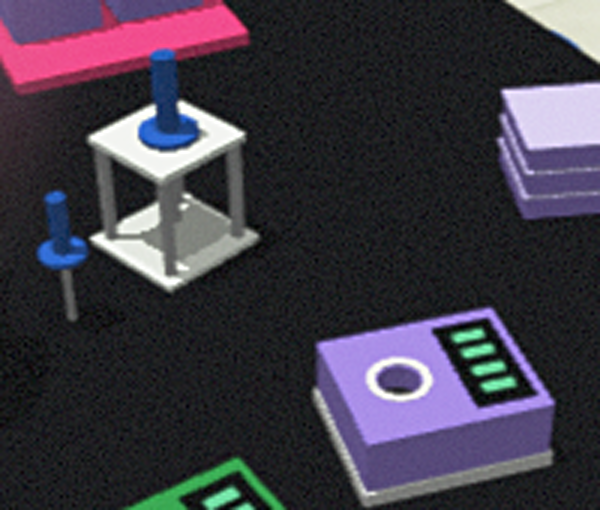

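```bash
python3 - <<'E'
from h import *
for n in('top','side'):
    c=load(n+'0.npz');im=c['image'][:,:,::-1];P=cloud(c);hsv=cv2.cvtColor(im,cv2.COLOR_BGR2HSV)
    near=lambda x,y,r:(np.hypot(P[...,0]-x,P[...,1]-y)<r)
    W=cv2.inRange(hsv,(0,0,130),(180,70,255))>0; B=cv2.inRange(hsv,(98,120,40),(120,255,255))>0
    # plate incl. collar
    m=((P[...,2]>.085)&near(.495,.25,.08)).astype(np.uint8)
    mm=((np.abs(P[...,2]-.096)<.010)&near(.495,.25,.08))
    pts=np.argwhere(mm)[:,::-1]
    X=np.array([plane(c,u,v,.095)[:2] for u,v in pts],np.float32)
    r=cv2.minAreaRect(X*1000);print(n,'plate',np.round(r[0],1),np.round(r[1],1),round(r[2],1))
    # collar+handle
    m=B&near(.495,.25,.05)
    z=P[...,2]
    ch=m&(z<.108); pts=np.argwhere(ch)[:,::-1]
    X=np.array([plane(c,u,v,.101)[:2] for u,v in pts],np.float32);(cx,r)=cv2.minEnclosingCircle(X*1000);print(n,'collar circle',np.round(cx,1),r)
    h=(z>.115)&near(.495,.25,.05);q=P[h];print('handle pts',h.sum(),np.median(q,0).round(4),'zmax',np.percentile(q[:,2],97))
    for a in np.argwhere(h)[::1]: pass
    pts=np.argwhere(h&(z>.150));print('handle hi pix',pts.mean(0)[::-1] if len(pts) else None, plane(c,*pts.mean(0)[::-1],.161) if len(pts) else None)
    for nm,x,y in(('lilac',.526,-.011),('orange',.545,-.24),('green',.33,-.078)):
        m=(W&near(x,y,.035)&(z>.03)).astype(np.uint8)
        ct=max(cv2.findContours(m,cv2.RETR_EXTERNAL,cv2.CHAIN_APPROX_NONE)[0],key=cv2.contourArea)
        e=cv2.fitEllipse(ct);p=plane(c,*e[0],.05);print(n,nm,np.round(e[0],1),np.round(e[1],1),p.round(4))
    # depth profile top of lilac case
    print('case top z',np.nanmedian(z[near(.542,-.015,.02)]))
E
```

```text
top plate [496.4 258.9] [80.9 80.9] 16.0
top collar circle [499.  257.4] 21.334754943847656
handle pts 104 [0.4963 0.2543 0.159 ] zmax 0.16327009100146275
handle hi pix [192.86363636 171.93939394] [0.49787886 0.25654245 0.161     ]
top lilac [322.  163.8] [18.7 19.4] [ 0.5256 -0.0112  0.05  ]
top orange [420.7 153.9] [16.9 17.3] [ 0.5442 -0.2382  0.05  ]
top green [352.7 250. ] [17.9 18.1] [ 0.3277 -0.0772  0.05  ]
case top z 0.049382835596547436
side plate [498.6 250.3] [85.6 90.1] 15.4
side collar circle [500.  251.1] 23.71527671813965
handle pts 183 [0.4988 0.2492 0.1419] zmax 0.16077246589702657
handle hi pix [279.12121212 109.96969697] [0.4972313  0.24505857 0.161     ]
side lilac [357.6 215.9] [14.3 22. ] [ 0.5275 -0.0127  0.05  ]
side orange [445.8 293.7] [18.6 26.4] [ 0.5455 -0.24    0.05  ]
side green [276.9 279.4] [18.6 24.7] [ 0.3296 -0.0786  0.05  ]
case top z 0.049026774415618535
```

```bash
python3 - <<'E'
from h import *
c=load('side0.npz');t=load('top0.npz')
x0,y0,x1,y1=245,95,315,160
cv2.imwrite('pics/s2.png',cv2.resize(c['image'][y0:y1,x0:x1,::-1],None,fx=10,fy=9,interpolation=cv2.INTER_CUBIC)[:590])
x0,y0,x1,y1=170,145,240,205
cv2.imwrite('pics/t2.png',cv2.resize(t['image'][y0:y1,x0:x1,::-1],None,fx=10,fy=10,interpolation=cv2.INTER_CUBIC)[:600])
for p in((.4964,.2589,.095),(.500,.251,.095)):
  print(proj(c,p),proj(t,p))
E
```

```text
(np.float64(278.3128438051387), np.float64(134.54576574005262)) (np.float64(199.6770192057362), np.float64(176.31930477347566))
(np.float64(281.39133205578685), np.float64(135.73153348598686)) (np.float64(203.25489477778086), np.float64(174.63186660259893))
```

View pics/s2.png

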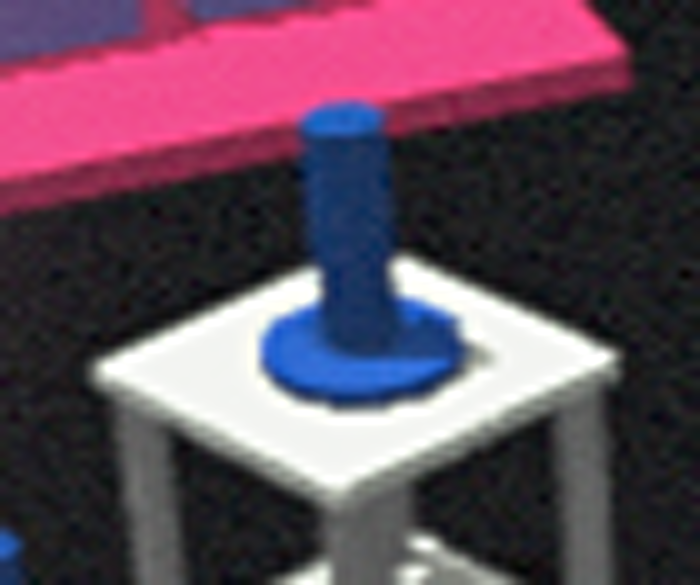

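View pics/t2.png

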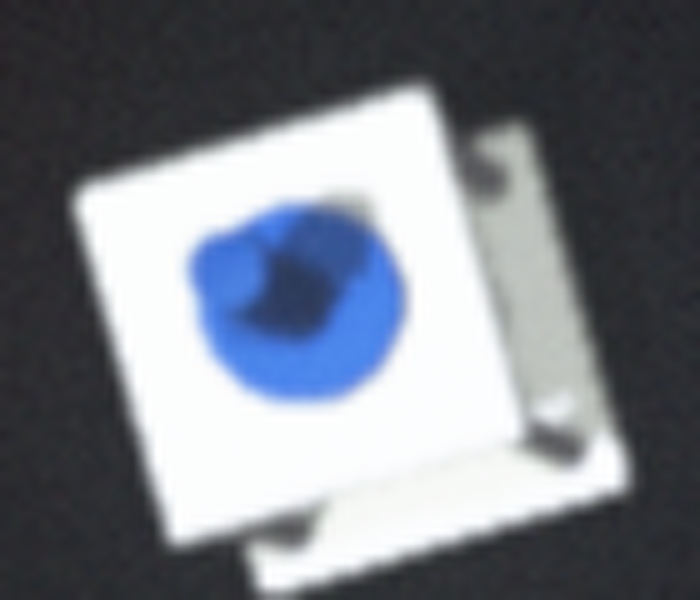

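```bash
python3 - <<'E'
from h import *
s=load('side0.npz');t=load('top0.npz')
def sc(a,b,o): return (a[0]+.5)/b[0]-.5+o[0],(a[1]+.5)/b[1]-.5+o[1]
S=lambda *a:sc(a,(10,9),(245,95));T=lambda *a:sc(a,(10,10),(170,145))
def tri(a,b):
    o1,d1=ray(s,*a);o2,d2=ray(t,*b)
    k=np.linalg.lstsq(np.stack([d1,-d2],1),o2-o1,rcond=None)[0]
    p,q=o1+k[0]*d1,o2+k[1]*d2;return ((p+q)/2).round(4),(p-q).round(4)
for nm,a,b,z in(('handletop',S(343,118),T(228,275),.161),('collar',S(362,343),T(303,301),.101),
 ('pl left',S(92,370),T(75,195),.095),('pl top',S(395,253),T(430,82),.095),('pl right',S(620,357),T(525,435),.095),('pl bottom',S(335,492),T(172,548),.095)):
    print(nm,tri(a,b),'side',plane(s,*a,z).round(4),'top',plane(t,*b,z).round(4))
for r in ((357.6,215.9,322,163.8),): print('lilac',tri(r[:2],r[2:]))
E
```

```text
handletop (array([0.4998, 0.2571, 0.1598]), array([ 0.004 , -0.0017,  0.0001])) side [0.501  0.2543 0.161 ] top [0.4977 0.2576 0.161 ]
collar (array([0.5006, 0.2571, 0.0992]), array([ 0.002 , -0.0008,  0.    ])) side [0.5004 0.254  0.101 ] top [0.4994 0.257  0.101 ]
pl left (array([0.4989, 0.3285, 0.061 ]), array([-0.0608,  0.0196, -0.0031])) side [0.4488 0.2826 0.095 ] top [0.5246 0.309  0.095 ]
pl top (array([0.5217, 0.2286, 0.1355]), array([-0.0391,  0.0152, -0.0032])) side [0.5294 0.2982 0.095 ] top [0.5483 0.2304 0.095 ]
pl right (array([0.494 , 0.1876, 0.1325]), array([ 0.0561, -0.0284, -0.0005])) side [0.5494 0.2281 0.095 ] top [0.4695 0.2096 0.095 ]
pl bottom (array([0.4749, 0.2887, 0.0469]), array([ 0.0509, -0.023 , -0.0026])) side [0.4709 0.2066 0.095 ] top [0.446  0.2873 0.095 ]
lilac (array([ 0.5267, -0.0117,  0.0495]), array([ 0.0021, -0.0011,  0.0003]))
```

Call:
move_arm --moves '[{"hand":87,"x":-0.4,"y":-0.2},{"hand":87,"x":-0.9,"y":-0.48},{"hand":87,"x":-0.9,"y":-0.48},{"hand":87,"x":-0.9,"y":-0.48},{"hand":87,"x":-0.9,"y":-0.48},{"hand":87,"x":-0.9,"y":-0.48},{"hand":87,"x":-0.9,"y":-0.48},{"hand":87,"x":-0.9,"y":-0.48},{"hand":87,"x":-0.9,"y":-0.48},{"hand":87,"x":-0.9,"y":-0.48},{"hand":87,"x":-0.9,"y":-0.48},{"hand":87,"x":-0.9,"y":-0.48},{"hand":87,"x":-0.9,"y":-0.48},{"hand":87,"x":-0.9,"y":-0.48},{"hand":87,"x":-0.9,"y":-0.48},{"hand":87,"x":-0.9,"y":-0.48},{"hand":87,"x":-0.3,"y":-0.2},{"hand":87},{"hand":87},{"hand":87}]'

```text
schema error: expected keys hand, x, y, z, wx, wy, wz
```

```bash
cat > d.py <<'E'
import sys,numpy as np
from rig import bot
s=bot.read_state();R=np.array(s['tcp_rot']);p=np.array(s['position'])
t=np.array([float(a) for a in sys.argv[1:4]])
print('t',s['time_s'],'p',p.round(4),'R',R.round(4).tolist(),'F',np.round(s['force'],2),'open',s['opening'])
print('units',(R.T@(t-p)/.025).round(3))
E
python3 d.py .4995 .256 .222
python3 - <<'E'
from rig import vision
import cv2,numpy as np
ims=[]
for n in('side','top'):
    c=vision.capture(n);np.savez(n+'1.npz',**c);im=c['image'][:,:,::-1]
    y,x=(50,200) if n=='side' else (110,130)
    ims.append(cv2.resize(im[y:y+120,x:x+130],None,fx=3,fy=3,interpolation=cv2.INTER_CUBIC))
cv2.imwrite('pics/a1.png',np.hstack(ims))
E
```

```text
t 0.1 p [0.2492 0.5725 0.2217] R [[-0.9168, 0.3993, -0.001], [0.3993, 0.9168, -0.0016], [0.0003, -0.0019, -1.0]] F [-0.49  0.6   0.35] open 0.9993558827231184
units [-1.4234e+01 -7.6070e+00 -2.0000e-03]
```

View pics/a1.png

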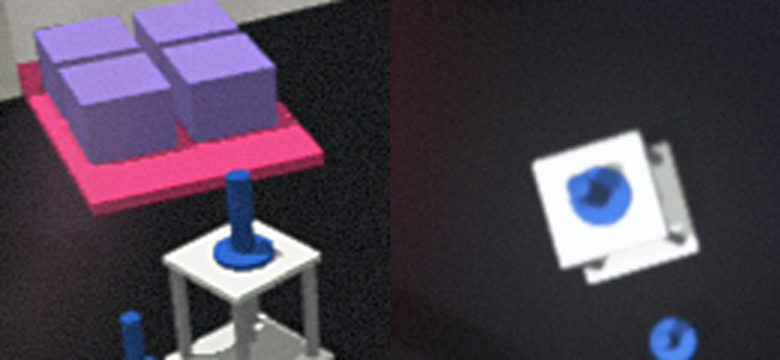

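All keys are required in every row, so the arm did not move. The picture shows the stylus and stand unchanged, as before.

Call:
move_arm --moves '[{"hand":87,"x":-0.43,"y":-0.2,"z":0,"wx":0,"wy":0,"wz":0},{"hand":87,"x":-0.9,"y":-0.48,"z":0,"wx":0,"wy":0,"wz":0},{"hand":87,"x":-0.9,"y":-0.48,"z":0,"wx":0,"wy":0,"wz":0},{"hand":87,"x":-0.9,"y":-0.48,"z":0,"wx":0,"wy":0,"wz":0},{"hand":87,"x":-0.9,"y":-0.48,"z":0,"wx":0,"wy":0,"wz":0},{"hand":87,"x":-0.9,"y":-0.48,"z":0,"wx":0,"wy":0,"wz":0},{"hand":87,"x":-0.9,"y":-0.48,"z":0,"wx":0,"wy":0,"wz":0},{"hand":87,"x":-0.9,"y":-0.48,"z":0,"wx":0,"wy":0,"wz":0},{"hand":87,"x":-0.9,"y":-0.48,"z":0,"wx":0,"wy":0,"wz":0},{"hand":87,"x":-0.9,"y":-0.48,"z":0,"wx":0,"wy":0,"wz":0},{"hand":87,"x":-0.9,"y":-0.48,"z":0,"wx":0,"wy":0,"wz":0},{"hand":87,"x":-0.9,"y":-0.48,"z":0,"wx":0,"wy":0,"wz":0},{"hand":87,"x":-0.9,"y":-0.48,"z":0,"wx":0,"wy":0,"wz":0},{"hand":87,"x":-0.9,"y":-0.48,"z":0,"wx":0,"wy":0,"wz":0},{"hand":87,"x":-0.9,"y":-0.48,"z":0,"wx":0,"wy":0,"wz":0},{"hand":87,"x":-0.9,"y":-0.48,"z":0,"wx":0,"wy":0,"wz":0},{"hand":87,"x":-0.3,"y":-0.2,"z":0,"wx":0,"wy":0,"wz":0},{"hand":87,"x":0,"y":0,"z":0,"wx":0,"wy":0,"wz":0},{"hand":87,"x":0,"y":0,"z":0,"wx":0,"wy":0,"wz":0}]'

```text
time_s: 2.1
position: [0.4991, 0.2569, 0.2224]
tcp_rot: [[-0.917, 0.4, -0.001], [0.4, 0.917, 0.0], [0.001, -0.0, -1.0]]
force: [-1.0, -0.2, -1.0]
opening: 1.002
```

```bash
python3 d.py .4995 .256 .222
cat > shot.py <<'E'
import sys
from rig import vision
import cv2,numpy as np
k,a,b,c_,d=sys.argv[1],*map(int,sys.argv[2:6])
ims=[]
for n,x,y in(('side',a,b),('top',c_,d)):
    c=vision.capture(n);np.savez(n+k+'.npz',**c);im=c['image'][:,:,::-1]
    ims.append(cv2.resize(im[y:y+120,x:x+130],None,fx=3,fy=3,interpolation=cv2.INTER_CUBIC))
cv2.imwrite(f'pics/a{k}.png',np.hstack(ims))
E
python3 shot.py 2 200 50 130 110
```

```text
t 2.1 p [0.4991 0.2569 0.2224] R [[-0.9167, 0.3997, -0.001], [0.3997, 0.9167, 0.0003], [0.0011, -0.0001, -1.0]] F [-1.04 -0.23 -1.01] open 1.0020531439201505
units [-0.03  -0.027  0.018]
```

View pics/a2.png

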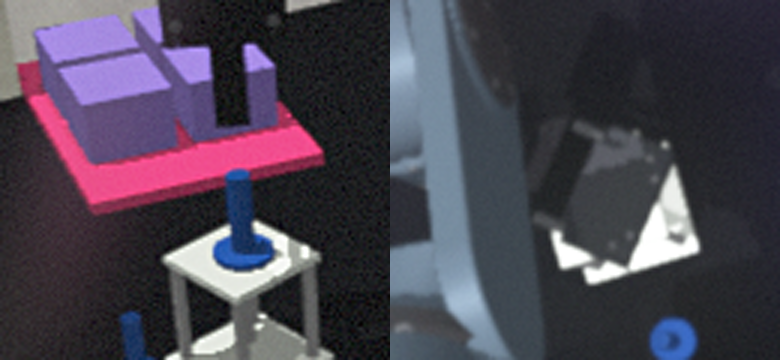

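Side view: the fingers line up above the handle, with the near finger at crop x≈233 and the handle at x≈238. I'll descend to TCP z≈0.115.

Call:
move_arm --moves '[{"hand":87,"x":0,"y":0,"z":0.5,"wx":0,"wy":0,"wz":0},{"hand":87,"x":0,"y":0,"z":0.5,"wx":0,"wy":0,"wz":0},{"hand":87,"x":0,"y":0,"z":0.5,"wx":0,"wy":0,"wz":0},{"hand":87,"x":0,"y":0,"z":0.5,"wx":0,"wy":0,"wz":0},{"hand":87,"x":0,"y":0,"z":0.5,"wx":0,"wy":0,"wz":0},{"hand":87,"x":0,"y":0,"z":0.5,"wx":0,"wy":0,"wz":0},{"hand":87,"x":0,"y":0,"z":0.5,"wx":0,"wy":0,"wz":0},{"hand":87,"x":0,"y":0,"z":0.5,"wx":0,"wy":0,"wz":0},{"hand":87,"x":0,"y":0,"z":0.28,"wx":0,"wy":0,"wz":0},{"hand":87,"x":0,"y":0,"z":0,"wx":0,"wy":0,"wz":0},{"hand":87,"x":0,"y":0,"z":0,"wx":0,"wy":0,"wz":0}]'

```text
time_s: 3.3
position: [0.5, 0.2568, 0.1156]
tcp_rot: [[-0.917, 0.399, 0.0], [0.399, 0.917, 0.0], [-0.0, 0.0, -1.0]]
force: [0.3, -0.7, -0.7]
opening: 1.004
```

```bash
python3 d.py .4995 .256 .115; python3 shot.py 3 215 60 130 110
```

```text
t 3.3 p [0.5    0.2568 0.1156] R [[-0.9168, 0.3994, 0.0003], [0.3994, 0.9168, 0.0001], [-0.0002, 0.0002, -1.0]] F [ 0.31 -0.68 -0.74] open 1.0036551488614873
units [ 0.007 -0.038  0.023]
```

View pics/a3.png

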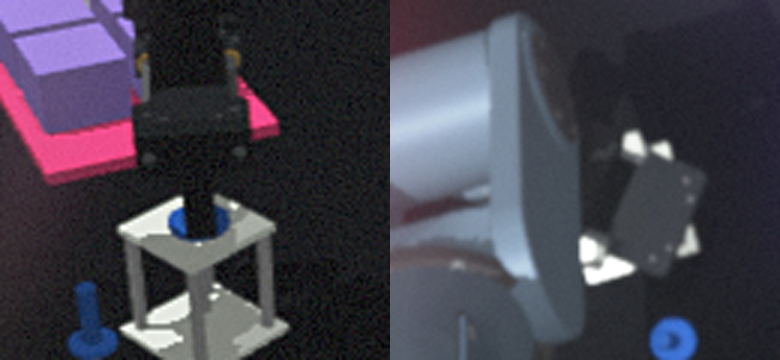

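In the side crop the near finger (x≈200) covers the handle and is centred on the collar (x≈198). Closing the gripper.

Call:
move_arm --moves '[{"hand":40,"x":0,"y":0,"z":0,"wx":0,"wy":0,"wz":0},{"hand":40,"x":0,"y":0,"z":0,"wx":0,"wy":0,"wz":0},{"hand":26,"x":0,"y":0,"z":0,"wx":0,"wy":0,"wz":0},{"hand":24,"x":0,"y":0,"z":0,"wx":0,"wy":0,"wz":0},{"hand":22,"x":0,"y":0,"z":0,"wx":0,"wy":0,"wz":0},{"hand":20,"x":0,"y":0,"z":0,"wx":0,"wy":0,"wz":0},{"hand":10,"x":0,"y":0,"z":0,"wx":0,"wy":0,"wz":0},{"hand":0,"x":0,"y":0,"z":0,"wx":0,"wy":0,"wz":0},{"hand":0,"x":0,"y":0,"z":0,"wx":0,"wy":0,"wz":0},{"hand":0,"x":0,"y":0,"z":0,"wx":0,"wy":0,"wz":0},{"hand":0,"x":0,"y":0,"z":0,"wx":0,"wy":0,"wz":0},{"hand":0,"x":0,"y":0,"z":0,"wx":0,"wy":0,"wz":0},{"hand":0,"x":0,"y":0,"z":0,"wx":0,"wy":0,"wz":0}]'

```text
time_s: 4.7
position: [0.4998, 0.2567, 0.1155]
tcp_rot: [[-0.917, 0.399, -0.0], [0.399, 0.917, -0.0], [0.0, -0.0, -1.0]]
force: [0.6, -0.4, -0.5]
opening: 0.196
```

Call:
move_arm --moves '[{"hand":0,"x":0,"y":0,"z":-0.2,"wx":0,"wy":0,"wz":0},{"hand":0,"x":0,"y":0,"z":-0.4,"wx":0,"wy":0,"wz":0},{"hand":0,"x":0,"y":0,"z":-0.5,"wx":0,"wy":0,"wz":0},{"hand":0,"x":0,"y":0,"z":-0.5,"wx":0,"wy":0,"wz":0},{"hand":0,"x":0,"y":0,"z":-0.5,"wx":0,"wy":0,"wz":0},{"hand":0,"x":0,"y":0,"z":-0.5,"wx":0,"wy":0,"wz":0},{"hand":0,"x":0,"y":0,"z":-0.5,"wx":0,"wy":0,"wz":0},{"hand":0,"x":0,"y":0,"z":-0.5,"wx":0,"wy":0,"wz":0},{"hand":0,"x":0,"y":0,"z":-0.4,"wx":0,"wy":0,"wz":0},{"hand":0,"x":0,"y":0,"z":0,"wx":0,"wy":0,"wz":0},{"hand":0,"x":0,"y":0,"z":0,"wx":0,"wy":0,"wz":0}]'

```text
time_s: 5.8
position: [0.4997, 0.2567, 0.2156]
tcp_rot: [[-0.917, 0.399, 0.0], [0.399, 0.917, 0.0], [-0.0, 0.0, -1.0]]
force: [-0.2, -0.2, -0.7]
opening: 0.202
```

```bash
python3 d.py .5265 -.012 .2155; python3 shot.py 4 215 45 130 110
```

```text
t 5.8 p [0.4997 0.2567 0.2156] R [[-0.9168, 0.3993, 0.0], [0.3993, 0.9168, 0.0], [-0.0, 0.0, -1.0]] F [-0.21 -0.22 -0.71] open 0.20150453990128253
units [-5.274e+00 -9.426e+00  4.000e-03]
```

View pics/a4.png

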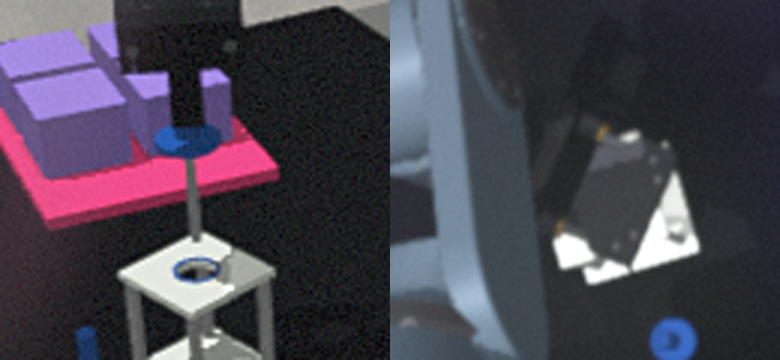

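Stylus held and upright. Collar at crop (188,142), pin tip at (196,240), and the empty hole at (196,270). I'll check those against the projected tool axis.

```bash
python3 - <<'E'
from h import *
s=load('side4.npz')
f=lambda p:(np.array(proj(s,p))-[215,45])*3+1
print('collar',f((.4997,.2567,.198)),'tip',f((.4997,.2567,.120)),'hole',f((.4997,.2567,.095)), 'tip at +5mm toolx',f((.4997-.0046,.2567+.002,.12)))
im=s['image'][:,:,::-1];hsv=cv2.cvtColor(im,cv2.COLOR_BGR2HSV)
m=cv2.inRange(hsv,(98,100,40),(120,255,255));m[:120]=0;m[150:]=0;m[:,:265]=0;m[:,300:]=0
e=cv2.fitEllipse(np.argwhere(m)[:,::-1].astype(np.float32));print('hole ring',e,plane(s,*e[0],.095))
E
```

```text
collar [185.16141223 139.30828364] tip [193.77928391 239.55715773] hole [196.3750398  269.75273446] tip at +5mm toolx [186.73135085 240.05776055]
hole ring ((280.0615234375, 134.40386962890625), (7.050955295562744, 14.227987289428711), 86.43331909179688) [0.49990479 0.25744594 0.095     ]
```

Call:
move_arm --moves '[{"hand":0,"x":-0.19,"y":-0.34,"z":0,"wx":0,"wy":0,"wz":0},{"hand":0,"x":-0.38,"y":-0.67,"z":0,"wx":0,"wy":0,"wz":0},{"hand":0,"x":-0.38,"y":-0.67,"z":0,"wx":0,"wy":0,"wz":0},{"hand":0,"x":-0.38,"y":-0.67,"z":0,"wx":0,"wy":0,"wz":0},{"hand":0,"x":-0.38,"y":-0.67,"z":0,"wx":0,"wy":0,"wz":0},{"hand":0,"x":-0.38,"y":-0.67,"z":0,"wx":0,"wy":0,"wz":0},{"hand":0,"x":-0.38,"y":-0.67,"z":0,"wx":0,"wy":0,"wz":0},{"hand":0,"x":-0.38,"y":-0.67,"z":0,"wx":0,"wy":0,"wz":0},{"hand":0,"x":-0.38,"y":-0.67,"z":0,"wx":0,"wy":0,"wz":0},{"hand":0,"x":-0.38,"y":-0.67,"z":0,"wx":0,"wy":0,"wz":0},{"hand":0,"x":-0.38,"y":-0.67,"z":0,"wx":0,"wy":0,"wz":0},{"hand":0,"x":-0.38,"y":-0.67,"z":0,"wx":0,"wy":0,"wz":0},{"hand":0,"x":-0.38,"y":-0.67,"z":0,"wx":0,"wy":0,"wz":0},{"hand":0,"x":-0.38,"y":-0.67,"z":0,"wx":0,"wy":0,"wz":0},{"hand":0,"x":-0.16,"y":-0.37,"z":0,"wx":0,"wy":0,"wz":0},{"hand":0,"x":0,"y":0,"z":0,"wx":0,"wy":0,"wz":0},{"hand":0,"x":0,"y":0,"z":0,"wx":0,"wy":0,"wz":0}]'

```text
time_s: 7.6
position: [0.5265, -0.0118, 0.2153]
tcp_rot: [[-0.917, 0.4, -0.001], [0.4, 0.917, 0.001], [0.001, 0.0, -1.0]]
force: [0.7, 0.7, 0.4]
opening: 0.195
```

```bash
python3 d.py .5268 -.012 .2155; python3 shot.py 5 295 140 255 110
python3 -c "
from h import *
s=load('side5.npz')
for z in (.198,.12,.05): print((np.array(proj(s,(.5268,-.012,z)))-[295,140])*3+1)"
```

```text
t 7.6 p [ 0.5265 -0.0118  0.2153] R [[-0.9165, 0.3999, -0.001], [0.3999, 0.9165, 0.0007], [0.0012, 0.0002, -1.0]] F [0.65 0.72 0.38] open 0.19542231956510167
units [-0.013 -0.004 -0.009]
[193.56762765  28.77711701]
[190.11218422 139.30390571]
[187.32227677 228.54267269]
```

View pics/a5.png

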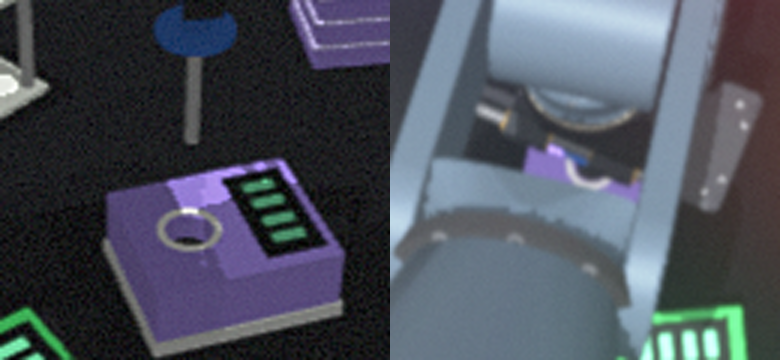

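The pin tip at (192,140) sits above the well centre at (189,229), matching the projected axis. I'll descend until the tip is just above the button.

Call:
move_arm --moves '[{"hand":0,"x":0,"y":0,"z":0.2,"wx":0,"wy":0,"wz":0},{"hand":0,"x":0,"y":0,"z":0.4,"wx":0,"wy":0,"wz":0},{"hand":0,"x":0,"y":0,"z":0.5,"wx":0,"wy":0,"wz":0},{"hand":0,"x":0,"y":0,"z":0.5,"wx":0,"wy":0,"wz":0},{"hand":0,"x":0,"y":0,"z":0.5,"wx":0,"wy":0,"wz":0},{"hand":0,"x":0,"y":0,"z":0.4,"wx":0,"wy":0,"wz":0},{"hand":0,"x":0,"y":0,"z":0.3,"wx":0,"wy":0,"wz":0},{"hand":0,"x":0,"y":0,"z":0.3,"wx":0,"wy":0,"wz":0},{"hand":0,"x":0,"y":0,"z":0.2,"wx":0,"wy":0,"wz":0},{"hand":0,"x":0,"y":0,"z":0,"wx":0,"wy":0,"wz":0},{"hand":0,"x":0,"y":0,"z":0,"wx":0,"wy":0,"wz":0}]'

```text
time_s: 8.8
position: [0.5272, -0.012, 0.1332]
tcp_rot: [[-0.917, 0.399, 0.0], [0.399, 0.917, -0.0], [-0.0, 0.0, -1.0]]
force: [-0.8, 0.5, -1.5]
opening: 0.195
```

```bash
python3 d.py .5268 -.012 .123; python3 shot.py 6 295 140 255 110
```

```text
t 8.8 p [ 0.5272 -0.012   0.1332] R [[-0.9168, 0.3994, 0.0004], [0.3994, 0.9168, -0.0001], [-0.0004, 0.0001, -1.0]] F [-0.8   0.46 -1.52] open 0.19513730305999394
units [ 0.016 -0.006  0.407]
```

View pics/a6.png

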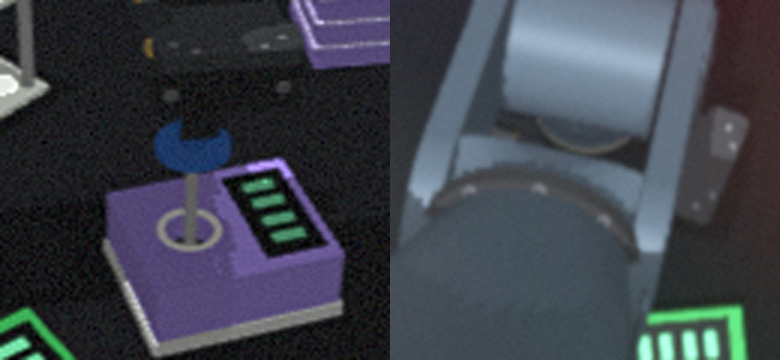

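The pin is inside the well at (190,240) with no contact force. Pressing in small steps.

Call:
move_arm --moves '[{"hand":0,"x":0,"y":0,"z":0.1,"wx":0,"wy":0,"wz":0},{"hand":0,"x":0,"y":0,"z":0.08,"wx":0,"wy":0,"wz":0},{"hand":0,"x":0,"y":0,"z":0.08,"wx":0,"wy":0,"wz":0},{"hand":0,"x":0,"y":0,"z":0.06,"wx":0,"wy":0,"wz":0},{"hand":0,"x":0,"y":0,"z":0.04,"wx":0,"wy":0,"wz":0},{"hand":0,"x":0,"y":0,"z":0,"wx":0,"wy":0,"wz":0},{"hand":0,"x":0,"y":0,"z":0,"wx":0,"wy":0,"wz":0}]'

```text
time_s: 9.6
position: [0.5273, -0.0121, 0.1243]
tcp_rot: [[-0.917, 0.399, 0.001], [0.399, 0.917, -0.0], [-0.001, 0.0, -1.0]]
force: [0.4, 0.8, 4.3]
opening: 0.201
```

```bash
python3 d.py .5268 -.012 .123; sleep 0;python3 d.py .5268 -.012 .123
```

```text
t 9.6 p [ 0.5273 -0.0121  0.1243] R [[-0.9168, 0.3994, 0.0007], [0.3994, 0.9168, -0.0002], [-0.0007, 0.0001, -1.0]] F [0.44 0.85 4.27] open 0.2007290100665567
units [ 0.02  -0.006  0.052]
t 9.6 p [ 0.5273 -0.0121  0.1243] R [[-0.9168, 0.3994, 0.0007], [0.3994, 0.9168, -0.0002], [-0.0007, 0.0001, -1.0]] F [0.44 0.85 4.27] open 0.2007290100665567
units [ 0.02  -0.006  0.052]
```

Call:
move_arm --moves '[{"hand":0,"x":0,"y":0,"z":0.05,"wx":0,"wy":0,"wz":0},{"hand":0,"x":0,"y":0,"z":0.03,"wx":0,"wy":0,"wz":0},{"hand":0,"x":0,"y":0,"z":0,"wx":0,"wy":0,"wz":0},{"hand":0,"x":0,"y":0,"z":0,"wx":0,"wy":0,"wz":0}]'

```text
time_s: 10.0
position: [0.5276, -0.0121, 0.1232]
tcp_rot: [[-0.917, 0.399, 0.001], [0.399, 0.917, -0.0], [-0.002, 0.0, -1.0]]
force: [-1.6, 0.1, 11.0]
opening: 0.199
```

Force jumped to 11 N at TCP z 0.1232 (tip at about 0.028), so the button is at its bottom stop. I'll hold briefly, then lift.

Call:
move_arm --moves '[{"hand":0,"x":0,"y":0,"z":0,"wx":0,"wy":0,"wz":0},{"hand":0,"x":0,"y":0,"z":0,"wx":0,"wy":0,"wz":0},{"hand":0,"x":0,"y":0,"z":-0.1,"wx":0,"wy":0,"wz":0},{"hand":0,"x":0,"y":0,"z":-0.2,"wx":0,"wy":0,"wz":0},{"hand":0,"x":0,"y":0,"z":-0.4,"wx":0,"wy":0,"wz":0},{"hand":0,"x":0,"y":0,"z":-0.5,"wx":0,"wy":0,"wz":0},{"hand":0,"x":0,"y":0,"z":-0.5,"wx":0,"wy":0,"wz":0},{"hand":0,"x":0,"y":0,"z":-0.5,"wx":0,"wy":0,"wz":0},{"hand":0,"x":0,"y":0,"z":-0.5,"wx":0,"wy":0,"wz":0},{"hand":0,"x":0,"y":0,"z":-0.5,"wx":0,"wy":0,"wz":0},{"hand":0,"x":0,"y":0,"z":-0.4,"wx":0,"wy":0,"wz":0},{"hand":0,"x":0,"y":0,"z":-0.15,"wx":0,"wy":0,"wz":0},{"hand":0,"x":0,"y":0,"z":0,"wx":0,"wy":0,"wz":0},{"hand":0,"x":0,"y":0,"z":0,"wx":0,"wy":0,"wz":0}]'

```text
time_s: 11.4
position: [0.5266, -0.0119, 0.2155]
tcp_rot: [[-0.917, 0.399, -0.001], [0.399, 0.917, 0.0], [0.001, -0.0, -1.0]]
force: [-0.4, -0.1, -1.7]
opening: 0.199
```

```bash
python3 d.py .4998 .2567 .2156; python3 shot.py 7 295 140 255 110
```

```text
t 11.4 p [ 0.5266 -0.0119  0.2155] R [[-0.9168, 0.3993, -0.001], [0.3993, 0.9168, 0.0002], [0.001, -0.0002, -1.0]] F [-0.36 -0.07 -1.72] open 0.19888638825152857
units [ 5.273e+00  9.421e+00 -2.000e-03]
```

View pics/a7.png

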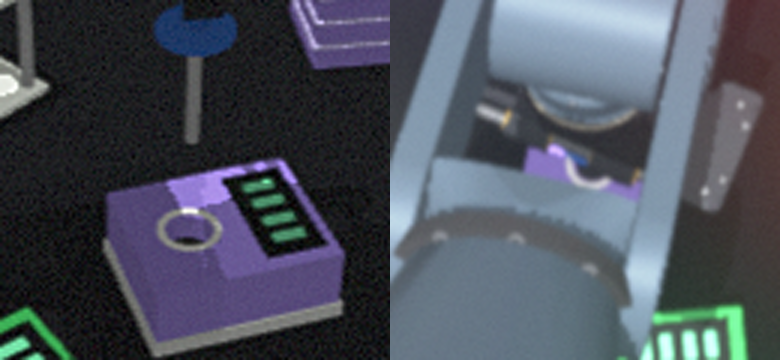

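The pin is at the same pixels as before the press, (192,140), so it did not slip. Carrying it back to the stand.

Call:
move_arm --moves '[{"hand":0,"x":0.19,"y":0.34,"z":0,"wx":0,"wy":0,"wz":0},{"hand":0,"x":0.38,"y":0.67,"z":0,"wx":0,"wy":0,"wz":0},{"hand":0,"x":0.38,"y":0.67,"z":0,"wx":0,"wy":0,"wz":0},{"hand":0,"x":0.38,"y":0.67,"z":0,"wx":0,"wy":0,"wz":0},{"hand":0,"x":0.38,"y":0.67,"z":0,"wx":0,"wy":0,"wz":0},{"hand":0,"x":0.38,"y":0.67,"z":0,"wx":0,"wy":0,"wz":0},{"hand":0,"x":0.38,"y":0.67,"z":0,"wx":0,"wy":0,"wz":0},{"hand":0,"x":0.38,"y":0.67,"z":0,"wx":0,"wy":0,"wz":0},{"hand":0,"x":0.38,"y":0.67,"z":0,"wx":0,"wy":0,"wz":0},{"hand":0,"x":0.38,"y":0.67,"z":0,"wx":0,"wy":0,"wz":0},{"hand":0,"x":0.38,"y":0.67,"z":0,"wx":0,"wy":0,"wz":0},{"hand":0,"x":0.38,"y":0.67,"z":0,"wx":0,"wy":0,"wz":0},{"hand":0,"x":0.38,"y":0.67,"z":0,"wx":0,"wy":0,"wz":0},{"hand":0,"x":0.38,"y":0.67,"z":0,"wx":0,"wy":0,"wz":0},{"hand":0,"x":0.14,"y":0.37,"z":0,"wx":0,"wy":0,"wz":0},{"hand":0,"x":0,"y":0,"z":0,"wx":0,"wy":0,"wz":0},{"hand":0,"x":0,"y":0,"z":0,"wx":0,"wy":0,"wz":0}]'

```text
time_s: 13.2
position: [0.5001, 0.2563, 0.2155]
tcp_rot: [[-0.917, 0.399, -0.001], [0.399, 0.917, -0.001], [0.0, -0.001, -1.0]]
force: [0.0, -0.1, -1.4]
opening: 0.198
```

```bash
python3 d.py .4998 .2567 .1158; python3 shot.py 8 215 45 255 110
```

```text
t 13.2 p [0.5001 0.2563 0.2155] R [[-0.917, 0.3988, -0.0006], [0.3988, 0.917, -0.0007], [0.0002, -0.0009, -1.0]] F [ 0.04 -0.11 -1.41] open 0.19796913847123387
units [0.015 0.014 3.989]
```

View pics/a8.png

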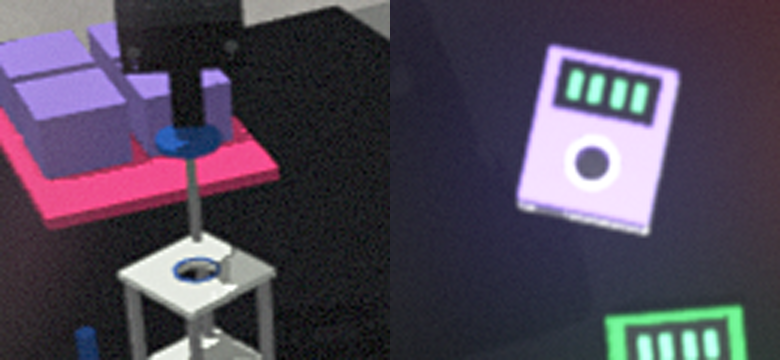

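Side crop: the pin tip (196,240) is above the hole (196,270), as at pick-up. The top crop shows the lilac timer undisturbed. Lowering until just above seating.

Call:
move_arm --moves '[{"hand":0,"x":0,"y":0,"z":0.2,"wx":0,"wy":0,"wz":0},{"hand":0,"x":0,"y":0,"z":0.4,"wx":0,"wy":0,"wz":0},{"hand":0,"x":0,"y":0,"z":0.5,"wx":0,"wy":0,"wz":0},{"hand":0,"x":0,"y":0,"z":0.5,"wx":0,"wy":0,"wz":0},{"hand":0,"x":0,"y":0,"z":0.5,"wx":0,"wy":0,"wz":0},{"hand":0,"x":0,"y":0,"z":0.5,"wx":0,"wy":0,"wz":0},{"hand":0,"x":0,"y":0,"z":0.5,"wx":0,"wy":0,"wz":0},{"hand":0,"x":0,"y":0,"z":0.4,"wx":0,"wy":0,"wz":0},{"hand":0,"x":0,"y":0,"z":0.2,"wx":0,"wy":0,"wz":0},{"hand":0,"x":0,"y":0,"z":0.15,"wx":0,"wy":0,"wz":0},{"hand":0,"x":0,"y":0,"z":0.1,"wx":0,"wy":0,"wz":0},{"hand":0,"x":0,"y":0,"z":0,"wx":0,"wy":0,"wz":0},{"hand":0,"x":0,"y":0,"z":0,"wx":0,"wy":0,"wz":0}]'

```text
time_s: 14.6
position: [0.5006, 0.2567, 0.1174]
tcp_rot: [[-0.917, 0.399, 0.001], [0.399, 0.917, 0.0], [-0.001, 0.001, -1.0]]
force: [-0.6, 0.4, -1.1]
opening: 0.197
```

```bash
python3 d.py .4998 .2567 .1158; python3 shot.py 9 215 60 255 110
```

```text
t 14.6 p [0.5006 0.2567 0.1174] R [[-0.9168, 0.3993, 0.0009], [0.3993, 0.9168, 0.0002], [-0.0007, 0.0006, -1.0]] F [-0.62  0.44 -1.14] open 0.19741400973209602
units [ 0.029 -0.011  0.066]
```

View pics/a9.png

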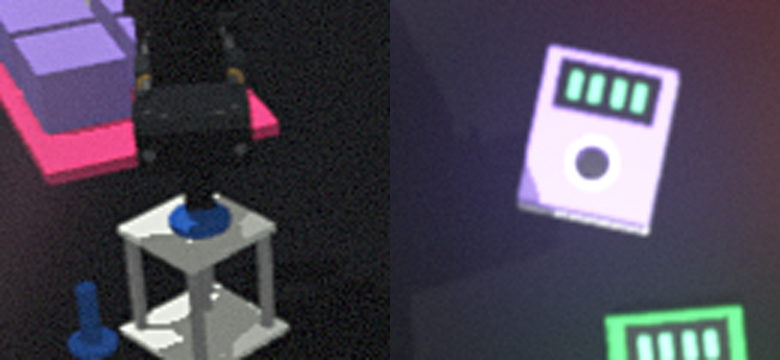

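The collar is about 2 mm above the plate, with no force. Lowering the last bit, then releasing gradually.

Call:
move_arm --moves '[{"hand":0,"x":0,"y":0,"z":0.05,"wx":0,"wy":0,"wz":0},{"hand":0,"x":0,"y":0,"z":0.03,"wx":0,"wy":0,"wz":0},{"hand":0,"x":0,"y":0,"z":0,"wx":0,"wy":0,"wz":0},{"hand":0,"x":0,"y":0,"z":0,"wx":0,"wy":0,"wz":0}]'

```text
time_s: 15.1
position: [0.5005, 0.2566, 0.1154]
tcp_rot: [[-0.917, 0.399, 0.001], [0.399, 0.917, 0.0], [-0.0, 0.0, -1.0]]
force: [-0.9, -0.1, 3.0]
opening: 0.197
```

Seated, with 3 N of contact at the pick-up height. Opening the gripper.

Call:
move_arm --moves '[{"hand":20,"x":0,"y":0,"z":0,"wx":0,"wy":0,"wz":0},{"hand":24,"x":0,"y":0,"z":0,"wx":0,"wy":0,"wz":0},{"hand":30,"x":0,"y":0,"z":0,"wx":0,"wy":0,"wz":0},{"hand":50,"x":0,"y":0,"z":0,"wx":0,"wy":0,"wz":0},{"hand":87,"x":0,"y":0,"z":0,"wx":0,"wy":0,"wz":0},{"hand":87,"x":0,"y":0,"z":0,"wx":0,"wy":0,"wz":0},{"hand":87,"x":0,"y":0,"z":0,"wx":0,"wy":0,"wz":0},{"hand":87,"x":0,"y":0,"z":0,"wx":0,"wy":0,"wz":0},{"hand":87,"x":0,"y":0,"z":0,"wx":0,"wy":0,"wz":0},{"hand":87,"x":0,"y":0,"z":0,"wx":0,"wy":0,"wz":0}]'

```text
time_s: 16.1
position: [0.5003, 0.2566, 0.1151]
tcp_rot: [[-0.917, 0.399, 0.0], [0.399, 0.917, -0.0], [-0.0, -0.0, -1.0]]
force: [-0.2, 0.4, 0.3]
opening: 0.901
```

Call:
move_arm --moves '[{"hand":87,"x":0,"y":0,"z":-0.2,"wx":0,"wy":0,"wz":0},{"hand":87,"x":0,"y":0,"z":-0.4,"wx":0,"wy":0,"wz":0},{"hand":87,"x":0,"y":0,"z":-0.5,"wx":0,"wy":0,"wz":0},{"hand":87,"x":0,"y":0,"z":-0.5,"wx":0,"wy":0,"wz":0},{"hand":87,"x":0,"y":0,"z":-0.5,"wx":0,"wy":0,"wz":0},{"hand":87,"x":0,"y":0,"z":-0.5,"wx":0,"wy":0,"wz":0},{"hand":87,"x":0,"y":0,"z":-0.5,"wx":0,"wy":0,"wz":0},{"hand":87,"x":0,"y":0,"z":-0.5,"wx":0,"wy":0,"wz":0},{"hand":87,"x":0,"y":0,"z":-0.5,"wx":0,"wy":0,"wz":0},{"hand":87,"x":0,"y":0,"z":-0.2,"wx":0,"wy":0,"wz":0},{"hand":87,"x":0,"y":0,"z":0,"wx":0,"wy":0,"wz":0},{"hand":87,"x":0,"y":0,"z":0,"wx":0,"wy":0,"wz":0}]'

```text
time_s: 17.3
position: [0.4999, 0.2564, 0.2223]
tcp_rot: [[-0.917, 0.399, -0.001], [0.399, 0.917, -0.0], [0.001, -0.001, -1.0]]
force: [-0.8, -0.3, 0.1]
opening: 1.0
```

```bash
python3 d.py .4998 .2567 .2158; python3 shot.py 10 215 60 255 110
python3 - <<'E'
from h import *
for k in('0','10'):
    c=load(f'side{k}.npz');P=cloud(c);hsv=cv2.cvtColor(c['image'][:,:,::-1],cv2.COLOR_BGR2HSV)
    B=(cv2.inRange(hsv,(98,120,40),(120,255,255))>0)&(np.hypot(P[...,0]-.4995,P[...,1]-.256)<.05)&(P[...,2]<.17)
    q=np.argwhere(B);print(k,B.sum(),q.mean(0),q.min(0),q.max(0),np.nanmedian(P[B&(P[...,2]>.115)],0))
for k in('0','8'):
    c=load(f'top{k}.npz');P=cloud(c);print('button z',np.nanmedian(P[162:166,320:325,2]))
E
```

```text
t 17.3 p [0.4999 0.2564 0.2223] R [[-0.9168, 0.3993, -0.0008], [0.3993, 0.9168, -0.0002], [0.0006, -0.0005, -1.0]] F [-0.8  -0.28  0.1 ] open 0.9998618655775626
units [0.009 0.007 0.258]
0 352 [125.69034091 280.18181818] [107 271] [139 290] [0.49862994 0.2491738  0.14221603]
10 347 [125.74063401 280.57636888] [107 272] [139 291] [0.49907845 0.24825295 0.14118798]
button z 0.03434314073833944
button z 0.034358444587559656
```

View pics/a10.png

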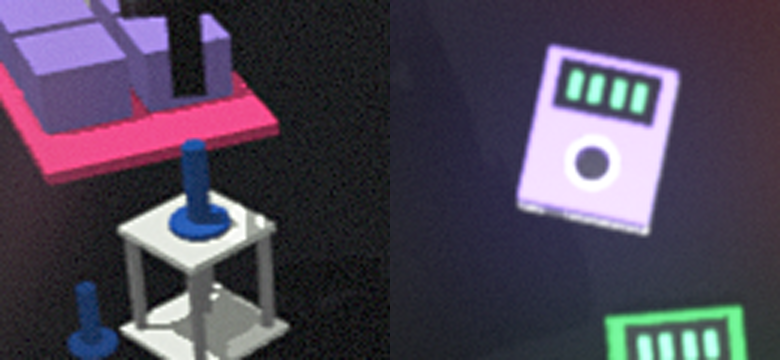

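The stylus hangs upright on its collar at (197,190) in the crop, with the gripper clear. The button is back at its starting height (z 0.0344 before and after). Handing in.

```bash
python3 -c "
from rig import order
print(order.hand_in())"
```

```text
the job is handed in; nothing more can be done
None
```

I pressed the lilac timer's button with the larger blue stylus and hung the stylus back in its stand. I then let go and handed the job in at about 17.4 s of the 48 s allowed; no verdict was reported.

- **Press:** the wrist force rose to about 11 N with the pin tip at z ≈ 0.028 m. That matches the button's bottom stop, and I held it there for at least 0.3 s.
- **Stylus:** in the side view it is upright on its collar, within about 1 px of where it started. The gripper is open and well above it.
- **Lilac button:** its measured height is the same before and after the press, 0.0344 m.
- **Other timers:** the arm never went near the orange timer or the green look-alike.

**Failures and disagreements:**
- My first move call was refused for missing keys, and the arm did not move.
- The two cameras disagreed by 2–8 mm in my first position estimates, mostly at the stand. I used values between the two, and they held up against the tool's position at the pick-up and the hole's position after lifting.

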